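# Snap the siphon cap back into the detergent drawer

### The arm

A 6-joint arm with a two-finger parallel gripper is mounted at the origin on the work surface. World frame = base frame: x ahead of the robot, y to its left, z up, the work surface at z = 0. Lengths are in m, angles in rad, forces in N, time in s.
With the tool pointing down it reaches from about 0.25 to 0.725 m from the base axis. Payload 4 kg.
Tool frame: the origin (TCP) lies midway between the tips of the shut fingers; the grasp point (between the pads) lies grip_point_offset behind it (grip_point_offset is the distance from the TCP to the grasp point, in m); z points along the fingers, y is the line along which they close (so a half turn about z gives the same grasp; the last joint's range is limited). The gripper opens to 85 mm and grips with 20 to 120 N. Pads are 22 mm wide; open, the fingers measure 114 mm over their backs; the gripper's body (76 mm by 85 mm) begins 54 mm behind the grasp point. The pads swing forward as they close: fully open they stand 13 mm farther back than shut.
Start: joints at [1.195, 0.241, 0.005, 1.335, 0, 1.571], TCP at [0.184, 0.465, 0.231] pointing down, gripper open.
Joint ranges: [-2.72, 2.72], [-1.05, 1.87], [-1.09, 1.28], [-1.99, 2.15], [-1.42, 1.44], [-3.14, 3.14]. Speed limits (rad/s): [2.79, 2.79, 3.14, 3.14, 3.14, 3.14].

### API

Orientations are given as a unit quaternion [x, y, z, w].
In Python, from workcell import * gives the robot as it stands. The module is installed in compiled form; this text tells all that it offers.
- The arm moves only by the tool arm_command, never from a script. Its arguments are lists of equal length, an entry for each row: "slide": the shift along the tool's x, y, z in cm, a list of three; "spin": the turn about the tool's z in degrees. A call has exactly 5 rows; each row is the pose to reach, as a shift and turn from the pose commanded when the call began, along the tool's axes at that moment; what a row does not reach only later rows make up. A row lasts 1/8 s, in which the tool goes at most 62.5 mm and 10.7 degrees, less where a joint would pass 70% of its speed; a pose out of reach is approached as far as the arm can. A call with a gripper value outside its range is refused whole. "jaw" is the finger opening in cm, from 0 to 8.54, set as the call begins (left out, the last holds). The fingers move at their own pace and stop on an object; the grip force is fixed at half the most. Time passes only in rows, so rows that repeat a pose let the fingers close, or fill a call up. It gives the time, the measured TCP pose, the force, the opening and the grip force at its end, in the units of the state.
- get_obs(): the state, without advancing time (a new reading comes with each control period).
- camera(name): name is "side" or "top"; returns a dict with "pixels" (480x640x3 uint8, red, green, blue), "range_z" (480x640 float32, m along the optical axis (not along the pixel's ray), 0 where there is no reading), "intrinsics" (3x3 intrinsics, pixels), "k1" (the pictures are not rectified: a ray, as slopes to the right and down, at radius r is drawn at 1 + k1 r^2 times it, then the intrinsics apply), "rvec" (rotation vector, rad) and "tvec" (3), from world to camera coordinates, as OpenCV has them. Camera axes: x right, y down, z forward; pixel columns grow to the right and rows downward; lengths in m; the calibration is good to about 2 mm. A picture is of the moment at which its call begins.
- job_done(): hands the job in; it is judged then, once.
Trained networks look in a picture, given as the dict that the camera call returned (one of the last four; its "shot" number tells which), for a name from the list of things; names that differ only in an ending like _2 or _b are one class to them, and where a whole thing is asked for, a point or a joint stands for the part that bears it (a point fixed in the world has none). Each returns a list of dicts, best first, with "confidence" (0 to 1); they miss things now and then, are a little off and sometimes report something else, mostly with a low value. They report only what shows in the picture. A call takes as long as a camera call. They do not tell look-alikes from the thing itself.
- recognise(picture, thing): "centre" ([column, row] in pixels, amid what is visible of it).
- landmark_of(picture, thing): "centre" ([column, row] in pixels: a listed point, or the origin of a listed thing).
The state is a dict: "clock": time; "joint_pos": joint angles; "joint_vel": joint speeds; "tau": joint torques, N m; "eef_pos": TCP position; "tool_rot": TCP orientation; "ft_force": force on the tool from outside, world axes, zero at the start; "ft_torque": the same for the moment, N m; "grip_width": finger opening in m; "grasp_force": force on a finger pad.
Only numpy, scipy, OpenCV 4.12 (cv2) and the standard library are available. Lean on these libraries where they do the work, as an engineer would, in place of code of your own. Each camera call takes 0.05 s, during which the arm holds its last target. There are 200 camera calls.

### The job

The washing machine's detergent drawer has been cleaned: pick up its siphon cap (the small round cap with the flat grip fin), set it over the round stud in the drawer and press it down until it clicks, then keep pressing past the click until it is fully home with the sprung rubber seal under it squeezed flat. Finish while still holding it pressed down like that; do not let go or ease off, as the seal would lift it again. Leave the other things where they are.

Things in the scene. Friction and masses are not known exactly. Their poses are not given: they have to be found in the camera images.
- cap: Siphon cap, grey plastic, about 30 g, upright, open side down. Origin: centre of its underside, z up. Round skirt 37 mm across, 25 mm high, then a top plate to 29 mm; on it, centred, a grip fin 30 mm long (cap's x), 12 mm thick (its y), 29 to 58 mm above the origin. Inside: a lip 3 mm high at the mouth with a 23 mm hole, above it a 31 mm bore 22 mm deep. Fits the stud at any yaw.
- drawer: White detergent drawer, fixed. Origin: centre of its underside. 240 mm long (x), 200 mm wide (y), walls 45 mm high, floor 5 mm thick; front panel with a pull, 65 mm high, at its -x end. Partitions along x at y = 0 and, on the +y side, across at x = -12 mm make three compartments; the stud stands in the rear one on the +y side, at x = 53, y = 50 mm.
- stud_top (a point): Top centre of the upright stud, 37 mm above the worktop. Stud 20 mm thick, narrowing to 12 mm over its top 5 mm. Four sprung snap barbs stand out of its sides to 28 mm across, 12 mm below this point. As the cap is lowered upright its lip rides over the barbs, resistance rising to about 10 N, then snaps past and the force drops, some 5 mm before the cap meets the seal.
- seat (a point): On the stud's axis, 14 mm above the worktop, 23 mm below stud_top: where the cap's origin is when it is fully home with the seal squeezed flat. Below it is a solid flange.
- seal (a joint): Travel of the black rubber sealing ring (37 mm across) round the stud's foot: 0 when up (its top 3 mm above seat), 0.003 m when squeezed flat. Sprung: about 5 N starts it moving, about 9 N squeezes it flat. If the cap is not pressed the seal lifts it 3 mm again; the barbs still keep it on the stud.
- dosing_cup: Bystander: grey open dosing cup, 60 mm across, 45 mm high, no fin. Origin under its centre.
- bottle: Bystander: slim teal bottle with black cap, 48 mm across, 160 mm high. Origin under its centre.
- jar: Bystander: white jar, 70 mm across, 90 mm high. Origin under its centre.
- brush: Bystander: hand brush lying on the worktop, handle to its -x.
- peg_a: Bystander: wooden clothes peg, 70 x 14 x 11 mm, lying in the drawer's long compartment on its -y side.
- peg_b: Bystander: the same sort of peg, lying on the worktop.
Mind the look-alikes: they are no part of the job. Leave any green look-alike of the cap alone.

How it is judged:
On the way, in this order (a step that is already met when the one before it is completed fails the run):
1. the cap is lifted clear of the worktop and higher than the drawer's walls (height (world z) of cap above 0.05 m and (contact force between cap and the fingers above 1 N or contact force between cap and the arm above 1 N)), for 0.1 s.
2. the cap has clicked past the barbs onto the stud (horizontal distance between cap and seat below 0.004 m and z of cap in the frame of seat below 0.006 m), for 0.1 s.
At the end, for the whole second after the job is handed in: The cap sits upright (within 7 degrees) on the stud, centred within 4 mm, its origin less than 1.5 mm above the seat, the seal squeezed by more than 2 mm, and the robot is still pressing on or gripping the cap with more than 3 N (horizontal distance between cap and seat below 0.004 m and z of cap in the frame of seat below 0.0015 m and angle between cap's own z axis and vertical below 0.12 rad and value of joint seal above 0.002 m and (contact force between cap and the fingers above 3 N or contact force between cap and the arm above 3 N)); the arm keeps its last pose, push and grip.
It fails at once if a bystander is knocked over or pushed away by more than 40 mm (distance of any of dosing_cup, bottle, jar, brush, peg_a, peg_b from where it was at the start of the episode above 0.04 m or angle between any of bottle, jar, dosing_cup's own z axis and vertical above 0.6 rad).
It also fails if it takes over 45 s, if anything falls off the work surface, if the arm or the gripper's body presses on something with over 40 N, if the wrist force passes 120 N, or if a joint passes its speed limit or range.

## Working session

There is one attempt and no reset: what is moved stays moved. The work goes in short steps, Python scripts to look and compute and a tool call to move; the robot and the scene stay as the last step left them, time stands still between calls to the robot, and variables do not carry over. Pictures are saved under pics/ and viewed, at most 10 in all, crops included, and the job is handed in when it is done.

Besides the shell and the picture viewer there is one more tool, called by a JSON object that holds its "name" and its "arguments". arm_command: Moves the arm, as the interface text tells. Its arguments: {"type":"object","properties":{"slide":{"type":"array","items":{"type":"array","items":{"type":"number"}}},"spin":{"type":"array","items":{"type":"number"}},"jaw":{"type":"number"}},"required":["slide","spin"]}

```bash
mkdir -p pics; cat > h.py <<'E'
from workcell import *
import numpy as np, cv2
def world(p, uv, rng=None, z=None):
    K=np.array(p["intrinsics"]); k1=p["k1"]; R=cv2.Rodrigues(np.array(p["rvec"],float))[0]; t=np.array(p["tvec"],float)
    n=cv2.undistortPoints(np.array([[uv]],float),K,np.array([k1,0,0,0,0.]))[0,0]
    d=R.T@np.array([n[0],n[1],1]); c=-R.T@t
    if z is not None: return c+d*(z-c[2])/d[2]
    if rng is None: rng=float(p["range_z"][int(round(uv[1])),int(round(uv[0]))])
    return c+d*rng
def save(p,name): cv2.imwrite("pics/"+name,p["pixels"][:,:,::-1])
E
python3 - <<'E'
from h import *
o=get_obs(); print({k:np.round(v,4) for k,v in o.items()})
import workcell; print([x for x in dir(workcell) if not x.startswith('_')])
try: print(grip_point_offset)
except Exception as e: print(e)
for n in ("top","side"):
    p=camera(n); save(p,n+"0.png")
    for th in ("cap","stud_top","drawer","seat"):
        for f in (recognise,landmark_of):
            for r in f(p,th)[:4]:
                print(n,th,f.__name__,np.round(r["centre"],1),round(r["confidence"],2),np.round(world(p,r["centre"]),3))
E
```

```text
{'clock': np.float64(0.0), 'joint_pos': array([ 1.195 ,  0.2414,  0.0037,  1.3352, -0.    ,  1.5708]), 'joint_vel': array([-0.0003, -0.0012, -0.0014,  0.0009,  0.    ,  0.0025]), 'tau': array([-5.00000e-04, -3.72319e+01,  2.52407e+01,  1.70000e-02,
       -1.00000e-04, -0.00000e+00]), 'eef_pos': array([0.1833, 0.4645, 0.2304]), 'tool_rot': array([ 1.868e-01,  9.824e-01, -1.000e-03, -2.000e-04]), 'ft_force': array([-0.5849,  0.2306,  0.5266]), 'ft_torque': array([-0.0724, -0.0344, -0.0132]), 'grasp_force': np.float64(0.0), 'grip_width': np.float64(0.0854)}
['Unreachable', 'camera', 'get_obs', 'grip_point_offset', 'job_done', 'landmark_of', 'recognise']
0.0187
top cap call [284.4 219.9] 0.56 [0.626 0.134 0.056]
top cap call [250.5 224.9] 0.48 [0.616 0.215 0.05 ]
top cap call [251.6 224.1] 0.72 [0.616 0.211 0.064]
top cap call [284.8 223.1] 0.68 [0.619 0.133 0.058]
top stud_top call [420.  260.3] 0.71 [ 0.527 -0.189  0.04 ]
top stud_top call [391.9 236.5] 0.68 [ 0.586 -0.123  0.038]
top drawer call [420. 259.] 0.67 [ 0.531 -0.19   0.037]
top drawer call [417.1 257.5] 0.62 [ 0.536 -0.189  0.005]
top seat call [422.1 257.4] 0.68 [ 0.536 -0.201  0.005]
top seat call [396.1 237.7] 0.75 [ 0.583 -0.134  0.03 ]
side cap call [324.5 215. ] 0.72 [0.632 0.127 0.031]
side cap call [306.8 188. ] 0.54 [0.617 0.207 0.047]
side cap call [326.2 220.5] 0.81 [0.632 0.117 0.024]
side cap call [305.  197.8] 0.61 [0.612 0.205 0.022]
side stud_top call [326.7 361.8] 0.67 [ 0.526 -0.194  0.017]
side stud_top call [346.4 313.6] 0.63 [ 0.585 -0.127  0.033]
side drawer call [326.5 367.3] 0.82 [ 0.525 -0.197  0.004]
side drawer call [330.7 366.1] 0.63 [ 0.533 -0.197  0.004]
side seat call [328.2 361.4] 0.76 [ 0.528 -0.195  0.018]
side seat call [345.2 321.2] 0.69 [ 0.577 -0.141  0.033]
```

View pics/top0.png

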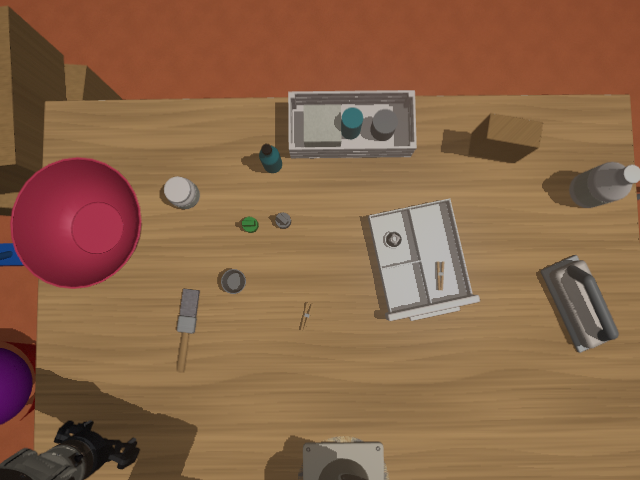

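View pics/side0.png

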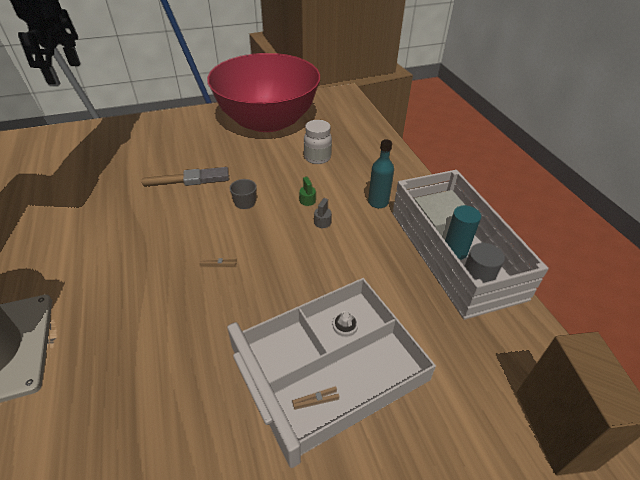

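The top view shows the grey cap at about (284,220), the green look-alike at (250,224) and the stud at (393,239). In the side view the cap is at (323,213) and the stud at (345,322). Next I measure them from the depth clouds.

```bash
cat >> h.py <<'E'
def cloud(p,c,r):
    K=np.array(p["intrinsics"]); R=cv2.Rodrigues(np.array(p["rvec"],float))[0]; t=np.array(p["tvec"],float)
    v,u=np.mgrid[0:480,0:640]; uv=np.stack([u,v],-1).reshape(-1,1,2).astype(float)
    n=cv2.undistortPoints(uv,K,np.array([p["k1"],0,0,0,0.]))[:,0]; Z=p["range_z"].reshape(-1,1).astype(float)
    X=(np.hstack([n,np.ones_like(Z)])*Z-t)@R   # R^T(x-t)
    m=(Z[:,0]>0)&(np.hypot(X[:,0]-c[0],X[:,1]-c[1])<r)
    return X[m],p["pixels"].reshape(-1,3)[m].astype(int),uv[m,0]
E
python3 - <<'E'
from h import *
for n in ("top","side"):
    p=camera(n); K=p["intrinsics"]; print(n,np.round(K,1).tolist(),p["k1"],"cam",np.round(-cv2.Rodrigues(np.array(p["rvec"]))[0].T@np.array(p["tvec"]),3))
    X,C,uv=cloud(p,(0.625,0.128),0.035)
    print("table z med",np.median(X[X[:,2]<0.01,2]))
    for lo,hi in((.012,.027),(.027,.036),(.036,.065)):
        m=(X[:,2]>lo)&(X[:,2]<hi); Y=X[m]
        if len(Y)>3:
            w,V=np.linalg.eigh(np.cov(Y[:,:2].T)); print("cap",lo,m.sum(),"mean",Y.mean(0).round(4),"mid",((Y.max(0)+Y.min(0))/2).round(4),"ext",np.ptp(Y,axis=0).round(3),"zmax",Y[:,2].max().round(4),"axis",np.degrees(np.arctan2(V[1,1],V[0,1])).round(1),"sd",np.sqrt(w).round(4))
    X,C,uv=cloud(p,(0.586,-0.126),0.03)
    for lo,hi in((.022,.032),(.032,.05)):
        Y=X[(X[:,2]>lo)&(X[:,2]<hi)]
        if len(Y)>1: print("stud",lo,len(Y),"mean",Y.mean(0).round(4),"mid",((Y.max(0)+Y.min(0))/2).round(4),"ext",np.ptp(Y,axis=0).round(3),"zmax",Y[:,2].max())
    a=p["pixels"]
    b=[(284,220),(393,239)] if n=="top" else [(323,213),(345,322)]
    cr=[cv2.resize(a[y-20:y+20,x-20:x+20],(400,400),interpolation=cv2.INTER_CUBIC) for x,y in b]
    cv2.imwrite(f"pics/{n}c.png",np.hstack(cr)[:,:,::-1])
ims=[cv2.resize(cv2.imread(f"pics/{n}c.png"),(600,300)) for n in("top","side")]
cv2.imwrite("pics/crops.png",np.vstack(ims))
E
```

```text
top [[547.6, 0.0, 322.5], [0.0, 547.6, 236.6], [0.0, 0.0, 1.0]] -0.027320583107216242 cam [0.47  0.044 1.351]
table z med 0.0011598180120305748
cap 0.012 24 mean [0.6235 0.1408 0.0224] mid [0.6249 0.1407 0.0197] ext [0.025 0.037 0.015] zmax 0.027 axis 90.7 sd [0.0074 0.0134]
cap 0.027 99 mean [0.6293 0.1395 0.0307] mid [0.6308 0.1404 0.0315] ext [0.037 0.037 0.009] zmax 0.0359 axis 142.2 sd [0.0095 0.0116]
cap 0.036 76 mean [0.6298 0.1395 0.0559] mid [0.6316 0.1403 0.0497] ext [0.028 0.027 0.027] zmax 0.0631 axis 47.0 sd [0.0041 0.0091]
stud 0.022 30 mean [ 0.5806 -0.129   0.0285] mid [ 0.5816 -0.1309  0.0271] ext [0.027 0.027 0.01 ] zmax 0.03190532207543066
stud 0.032 55 mean [ 0.5812 -0.1292  0.0356] mid [ 0.581  -0.129   0.0388] ext [0.022 0.024 0.014] zmax 0.045607752881013604
side [[442.4, 0.0, 318.3], [0.0, 442.4, 240.8], [0.0, 0.0, 1.0]] 0.023946270061548716 cam [ 0.392 -0.535  0.654]
table z med 0.0006590627934489786
cap 0.012 97 mean [0.6264 0.1262 0.0196] mid [0.6298 0.1325 0.0195] ext [0.035 0.028 0.015] zmax 0.0269 axis 157.7 sd [0.0053 0.0112]
cap 0.027 110 mean [0.6305 0.1328 0.03  ] mid [0.6307 0.1376 0.0314] ext [0.035 0.038 0.009] zmax 0.0358 axis 175.0 sd [0.0085 0.0107]
cap 0.036 124 mean [0.6289 0.1336 0.0514] mid [0.6301 0.138  0.0489] ext [0.025 0.029 0.025] zmax 0.0612 axis -137.1 sd [0.0038 0.0093]
stud 0.022 81 mean [ 0.5796 -0.136   0.0282] mid [ 0.5816 -0.1328  0.027 ] ext [0.028 0.026 0.01 ] zmax 0.03193250155638682
stud 0.032 91 mean [ 0.5806 -0.1328  0.0343] mid [ 0.5811 -0.1322  0.0353] ext [0.023 0.022 0.007] zmax 0.03863356716939411
```

View pics/crops.png

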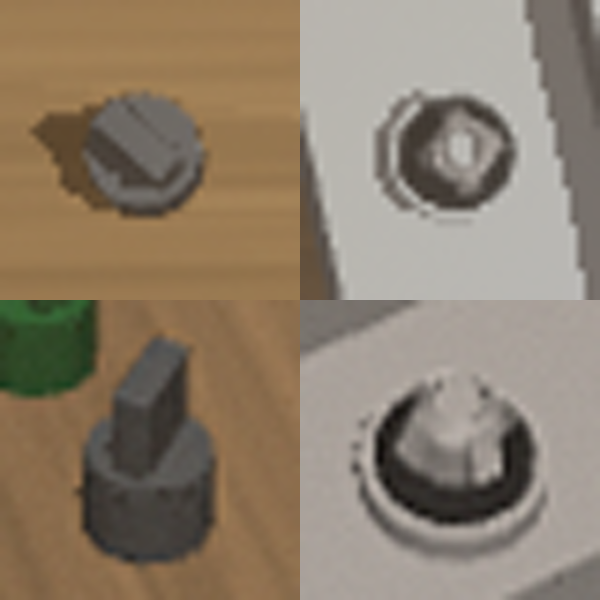

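The cap's fin axis is at about 46° world. The cap centre is about (0.631, 0.139) and the stud about (0.581, -0.1305). Both cameras give the same offset between them. The cap and fin heights (about 29 and 58–60 mm) match the listed sizes, so I start moving.

{"name": "arm_command", "arguments": {"slide": [[-5.4,-1.4,0],[-10.8,-2.8,0],[-16.2,-4.2,0],[-21.6,-5.6,0],[-27,-7,0]], "spin": [-7,-14,-21,-28,-35], "jaw": 4}}

```text
clock: 1.62
eef_pos: [0.4103, 0.2998, 0.2315]
tool_rot: [-0.119, 0.993, 0.0, 0.0]
ft_force: [0.5, 1.3, -0.1]
grip_width: 0.0401
grasp_force: 0.0
```

```bash
cat >> h.py <<'E'
from scipy.spatial.transform import Rotation as Rn
def go(x,y,z,yaw=None):
    "slide (cm) and spin (deg) to TCP x,y,z with tool-y at world yaw deg"
    o=get_obs(); R=Rn.from_quat(o["tool_rot"]).as_matrix(); d=R.T@(np.array([x,y,z])-o["eef_pos"])*100
    ty=np.degrees(np.arctan2(R[1,1],R[0,1]))
    print("t",round(float(o["clock"]),2),"pos",o["eef_pos"].round(4),"tooly",ty.round(1),"tilt",np.degrees(np.arccos(-R[2,2])).round(2),"F",o["ft_force"].round(1),"w",round(float(o["grip_width"]),4),"slide",d.round(2),"spin",None if yaw is None else round(-((yaw-ty+180)%360-180),1))
E
python3 -c "
from h import *
go(.631,.139,.13,136)"
```

```text
t 1.62 pos [0.4103 0.2998 0.2315] tooly 103.7 tilt 0.04 F [ 0.5  1.3 -0.1] w 0.0401 slide [-17.62 -20.85  10.15] spin -32.3
```

{"name": "arm_command", "arguments": {"slide": [[-3.5,-4.2,2],[-7,-8.4,4],[-10.5,-12.5,6],[-14.1,-16.7,8],[-17.6,-20.9,10]], "spin": [-6.5,-13,-19.5,-26,-32.3]}}

```text
clock: 2.25
eef_pos: [0.6303, 0.1375, 0.1306]
tool_rot: [-0.391, 0.921, 0.0, 0.0]
ft_force: [-0.0, 1.2, -0.3]
grip_width: 0.0404
grasp_force: 0.0
```

```bash
python3 - <<'E'
from h import *
go(.631,.139,.031,136)
# re-check of the gripper against the cap in the side view
p=camera("side"); a=p["pixels"]; cv2.imwrite("pics/s1.png",cv2.resize(a[110:260,240:400],(640,600),interpolation=cv2.INTER_CUBIC)[:,:,::-1])
E
```

```text
t 2.25 pos [0.6303 0.1375 0.1306] tooly 136.0 tilt 0.02 F [-0.   1.2 -0.3] w 0.0404 slide [-0.15  0.05  9.96] spin -0.0
```

View pics/s1.png

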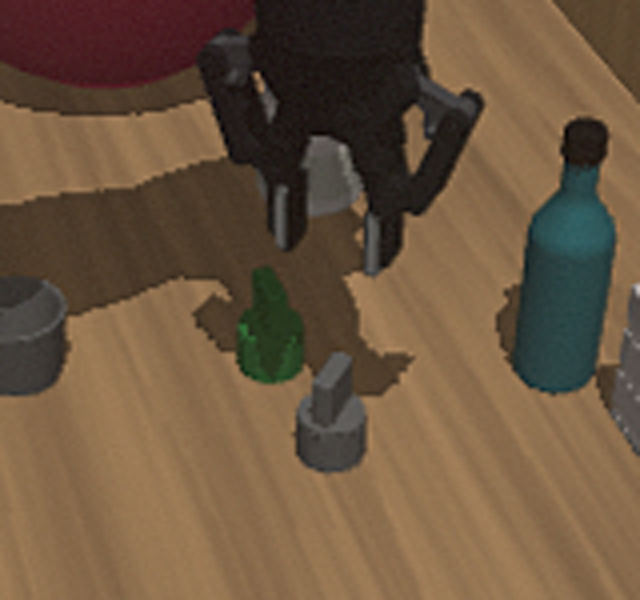

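The side crop shows the open fingers straddling the cap's vertical line (crop column ~333) with the closing direction across the fin. The cap is untouched at crop (333,430). I descend and grip.

{"name": "arm_command", "arguments": {"slide": [[-0.1,0,3],[-0.1,0,6],[-0.1,0,8.5],[-0.1,0,9.9],[-0.1,0,9.9]], "spin": [0,0,0,0,0]}}

```text
clock: 2.92
eef_pos: [0.6286, 0.1393, 0.0312]
tool_rot: [-0.389, 0.921, 0.0, -0.001]
ft_force: [-0.6, 0.2, 0.4]
grip_width: 0.04
grasp_force: 0.0
```

{"name": "arm_command", "arguments": {"slide": [[0,0,0],[0,0,0],[0,0,0],[0,0,0],[0,0,0]], "spin": [0,0,0,0,0], "jaw": 0}}

```text
clock: 3.55
eef_pos: [0.6306, 0.1396, 0.0338]
tool_rot: [-0.389, 0.921, -0.0, 0.001]
ft_force: [-0.5, -0.2, 6.4]
grip_width: 0.0106
grasp_force: 60.6
```

{"name": "arm_command", "arguments": {"slide": [[0,0,-2],[0,0,-5],[0,0,-8],[0,0,-11],[0,0,-11]], "spin": [0,0,0,0,0]}}

```text
clock: 4.18
eef_pos: [0.6312, 0.1397, 0.1451]
tool_rot: [-0.389, 0.921, -0.0, 0.003]
ft_force: [0.6, 0.9, -0.1]
grip_width: 0.0107
grasp_force: 59.8
```

```bash
python3 - <<'E'
from h import *
go(.581,-.1305,.145)
p=camera("side"); a=p["pixels"]; cv2.imwrite("pics/s2.png",cv2.resize(a[90:240,240:400],(640,600),interpolation=cv2.INTER_CUBIC)[:,:,::-1])
E
```

```text
t 4.17 pos [0.6312 0.1397 0.1451] tooly 135.8 tilt 0.32 F [ 0.6  0.9 -0.1] w 0.0107 slide [ 22.86 -15.25  -0.05] spin None
```

View pics/s2.png

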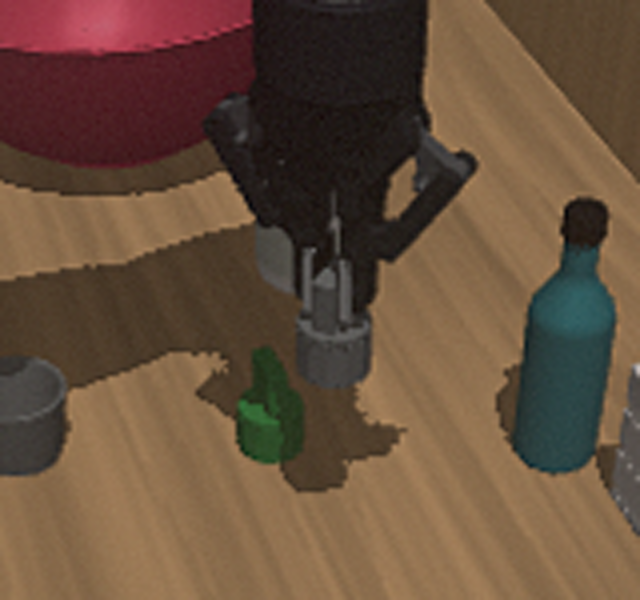

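The cap is held upright between the pads at crop (333,345), clear of the green one. I move it over the stud.

{"name": "arm_command", "arguments": {"slide": [[4.6,-3,0],[9.2,-6.1,0],[13.8,-9.2,0],[18.4,-12.2,0],[22.9,-15.2,0]], "spin": [0,0,0,0,0]}}

```text
clock: 4.85
eef_pos: [0.5768, -0.1321, 0.1401]
tool_rot: [-0.389, 0.921, 0.001, -0.001]
ft_force: [1.5, -0.7, -0.5]
grip_width: 0.0109
grasp_force: 59.8
```

{"name": "arm_command", "arguments": {"slide": [[0,0,2],[0,0,4],[0,0,6],[0,0,6],[0,0,6]], "spin": [0,0,0,0,0]}}

```text
clock: 5.48
eef_pos: [0.5784, -0.1306, 0.0819]
tool_rot: [-0.389, 0.921, 0.0, -0.0]
ft_force: [-0.7, -0.1, -0.0]
grip_width: 0.0107
grasp_force: 59.8
```

```bash
python3 - <<'E'
from h import *
go(.581,-.1305,.085)
for n in("top","side"):
    p=camera(n)
    X,C,uv=cloud(p,(0.581,-.1305),0.028)
    for lo,hi in((.045,.068),(.068,.084),(.078,.086)):
        Y=X[(X[:,2]>lo)&(X[:,2]<hi)]
        if len(Y)>1: print(n,lo,len(Y),"mean",Y.mean(0).round(4),"mid",((Y.max(0)+Y.min(0))/2).round(4),"ext",np.ptp(Y,axis=0).round(3))
a=p["pixels"]; cv2.imwrite("pics/s3.png",cv2.resize(a[230:380,260:420],(640,600),interpolation=cv2.INTER_CUBIC)[:,:,::-1])
E
```

```text
t 5.47 pos [ 0.5784 -0.1306  0.0819] tooly 135.8 tilt 0.06 F [-0.7 -0.1 -0. ] w 0.0107 slide [-0.19 -0.18 -0.31] spin None
top 0.045 3 mean [ 0.5792 -0.111   0.062 ] mid [ 0.579  -0.1111  0.0616] ext [0.008 0.001 0.009]
top 0.068 3 mean [ 0.5742 -0.111   0.0743] mid [ 0.5744 -0.1109  0.0741] ext [0.005 0.002 0.01 ]
side 0.045 149 mean [ 0.5728 -0.1443  0.0589] mid [ 0.5774 -0.1404  0.0585] ext [0.036 0.021 0.019]
side 0.068 203 mean [ 0.5731 -0.141   0.0762] mid [ 0.577  -0.1344  0.0758] ext [0.035 0.032 0.016]
side 0.078 87 mean [ 0.5735 -0.1399  0.0799] mid [ 0.5774 -0.1342  0.0818] ext [0.034 0.031 0.008]
```

View pics/s3.png

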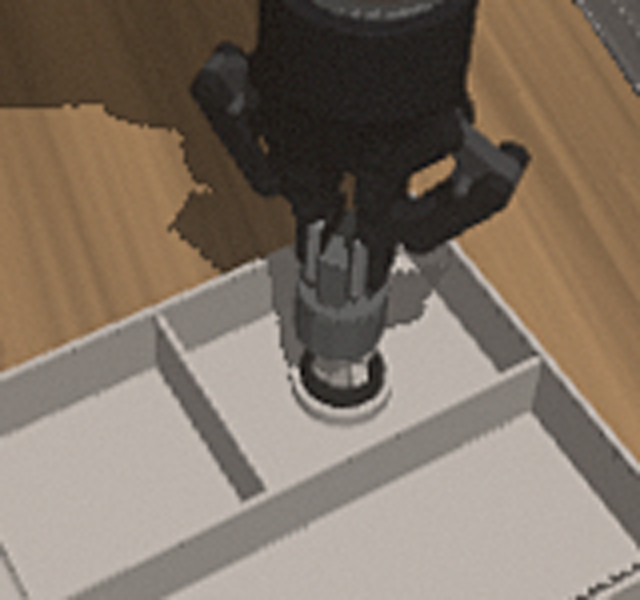

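The side crop shows the cap at crop (343,325), just above the stud at (343,372). The two offset estimates differ slightly, so I fit circles of the known radii to settle it.

```bash
python3 - <<'E'
from h import *
from scipy.optimize import least_squares
p=camera("side")
def fit(Y,r,c0):
    s=least_squares(lambda c:np.hypot(Y[:,0]-c[0],Y[:,1]-c[1])-r,c0,loss="soft_l1",f_scale=.001); return s.x.round(4),len(Y),np.std(s.fun).round(4)
X,C,uv=cloud(p,(0.579,-.132),0.026)
s=(X[:,2]>.055)&(X[:,2]<.075); print("cap skirt",fit(X[s],.0185,[.579,-.132]))
from workcell import *
# ring by colour, on plane z=.017, from the first pictures (flange/seal unobstructed)
for n in("top","side"):
    q=p if n=="side" else camera("top")
    a=cv2.imread(f"pics/{n}0.png").astype(int).sum(2)/3
    v,u=np.mgrid[0:480,0:640]; P=[]
    for y in range(215,265) if n=="top" else range(295,350):
        for x in range(375,412) if n=="top" else range(325,368):
            if a[y,x]<95:
                w=world(q,(x,y),z=.017)
                if np.hypot(w[0]-.581,w[1]+.131)<.023: P.append(w[:2])
    P=np.array(P,np.float32); (c,r)=cv2.minEnclosingCircle(P); h=cv2.convexHull(P)[:,0]
    print(n,"ring",len(P),np.round(c,4),round(r,4),"hull fit",fit(h,.0185,[.581,-.131]))
    # cap plane check in the same picture: drawer-independent tests of bias
X,C,uv=cloud(p,(0.5815,-.132),0.016)
s=(X[:,2]>.02)&(X[:,2]<.031); print("stud side pts",s.sum(),X[s].mean(0).round(4),fit(X[s],.010,[.5815,-.132]))
# silhouette columns of cap skirt rows and the ring: lateral offset
R=cv2.Rodrigues(np.array(p["rvec"]))[0]
def proj(P): return cv2.projectPoints(np.array(P,float).reshape(-1,3),np.array(p["rvec"]),np.array(p["tvec"]),p["intrinsics"],np.array([p["k1"],0,0,0,0.]))[0][:,0]
print("proj stud axis z=.017,.037,.064 at (.581,-.1315)",proj([[.581,-.1315,z] for z in(.017,.037,.064)]).round(1).tolist())
g=p["pixels"].astype(int).sum(2)/3
for y in (308,311,314,322,325,328): print(y,g[y,328:364].astype(int).tolist())
E
```

```text
cap skirt (array([ 0.5788, -0.1307]), 172, np.float64(0.0006))
top ring 99 [ 0.5811 -0.1291] 0.0184 hull fit (array([ 0.5814, -0.1296]), 20, np.float64(0.0005))
side ring 165 [ 0.579  -0.1313] 0.0209 hull fit (array([ 0.5807, -0.1321]), 22, np.float64(0.0009))
stud side pts 56 [ 0.5773 -0.1387  0.0264] (array([ 0.5817, -0.1326]), 56, np.float64(0.002))
proj stud axis z=.017,.037,.064 at (.581,-.1315) [[344.9, 321.8], [345.5, 314.9], [346.4, 305.2]]
308 [175, 170, 163, 89, 94, 80, 50, 61, 59, 64, 66, 79, 80, 91, 99, 101, 98, 101, 98, 97, 96, 101, 96, 93, 80, 75, 81, 62, 70, 98, 94, 95, 94, 96, 92, 93]
311 [180, 152, 83, 94, 99, 90, 47, 63, 60, 58, 70, 71, 71, 70, 71, 71, 73, 73, 74, 77, 76, 77, 75, 71, 73, 70, 64, 57, 73, 86, 101, 170, 163, 162, 163, 186]
314 [184, 173, 83, 92, 97, 96, 81, 54, 57, 61, 72, 70, 73, 73, 71, 72, 77, 74, 76, 75, 77, 75, 71, 72, 70, 65, 72, 145, 189, 179, 178, 178, 178, 177, 177, 176]
322 [179, 178, 181, 180, 167, 185, 157, 28, 38, 48, 96, 129, 88, 89, 89, 92, 98, 127, 118, 111, 176, 172, 173, 151, 33, 46, 38, 52, 123, 189, 181, 179, 179, 178, 177, 178]
325 [177, 177, 181, 178, 149, 141, 178, 82, 35, 44, 41, 45, 60, 74, 107, 134, 137, 139, 134, 102, 150, 185, 131, 111, 36, 43, 36, 66, 155, 188, 179, 179, 179, 178, 178, 180]
328 [177, 181, 177, 182, 173, 103, 117, 181, 170, 69, 34, 40, 46, 46, 44, 47, 45, 41, 45, 44, 46, 51, 47, 45, 41, 44, 104, 181, 166, 125, 182, 181, 179, 179, 179, 177]
```

Both methods put the cap about 2.5 mm off, to the −x and +y side of the stud. I correct that and lower gently onto the stud.

{"name": "arm_command", "arguments": {"slide": [[-0.07,-0.24,0],[-0.07,-0.24,0.6],[-0.07,-0.24,1.2],[-0.07,-0.24,1.7],[-0.07,-0.24,1.7]], "spin": [0,0,0,0,0]}}

```text
clock: 6.3
eef_pos: [0.5815, -0.1316, 0.0651]
tool_rot: [-0.389, 0.921, 0.0, 0.001]
ft_force: [1.8, 0.8, -0.6]
grip_width: 0.0108
grasp_force: 59.7
```

```bash
python3 - <<'E'
from h import *
go(.581,-.1305,.05)
p=camera("side"); a=p["pixels"]; cv2.imwrite("pics/s4.png",cv2.resize(a[260:350,297:393],(640,600),interpolation=cv2.INTER_CUBIC)[:,:,::-1])
E
```

```text
t 6.3 pos [ 0.5815 -0.1316  0.0651] tooly 135.8 tilt 0.07 F [ 1.8  0.8 -0.6] w 0.0108 slide [-0.05  0.11  1.51] spin None
```

View pics/s4.png

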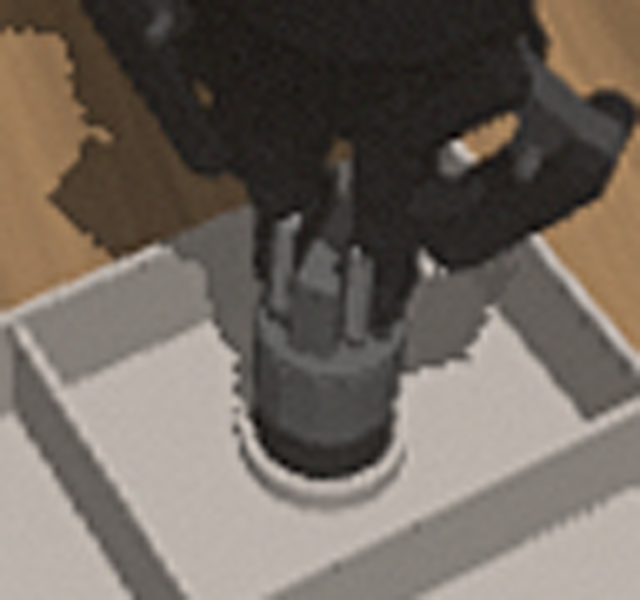

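The cap at crop (328,380) sits concentric over the black seal ring at (325,450), and the stud top is already inside the lip with little force. I press on through the barbs.

{"name": "arm_command", "arguments": {"slide": [[0,0,0.3],[0,0,0.6],[0,0,0.9],[0,0,1.1],[0,0,1.3]], "spin": [0,0,0,0,0]}}

```text
clock: 6.98
eef_pos: [0.581, -0.1318, 0.052]
tool_rot: [-0.389, 0.921, 0.0, 0.0]
ft_force: [2.2, 1.6, -2.8]
grip_width: 0.0111
grasp_force: 59.8
```

{"name": "arm_command", "arguments": {"slide": [[0,0,0.15],[0,0,0.3],[0,0,0.45],[0,0,0.6],[0,0,0.6]], "spin": [0,0,0,0,0]}}

```text
clock: 7.6
eef_pos: [0.5808, -0.132, 0.0477]
tool_rot: [-0.389, 0.921, -0.0, 0.0]
ft_force: [-1.3, 1.4, 9.8]
grip_width: 0.0109
grasp_force: 61.7
```

{"name": "arm_command", "arguments": {"slide": [[0,0,0.1],[0,0,0.2],[0,0,0.3],[0,0,0.3],[0,0,0.3]], "spin": [0,0,0,0,0]}}

```text
clock: 8.22
eef_pos: [0.5809, -0.132, 0.0476]
tool_rot: [-0.389, 0.921, -0.001, 0.001]
ft_force: [-7.5, 2.2, 23.8]
grip_width: 0.0111
grasp_force: 63.9
```

```bash
python3 - <<'E'
from h import *
go(.581,-.1315,.047)
p=camera("side"); a=p["pixels"]; cv2.imwrite("pics/s5.png",cv2.resize(a[260:350,297:393],(640,600),interpolation=cv2.INTER_CUBIC)[:,:,::-1])
X,C,uv=cloud(p,(0.5808,-.132),0.03)
from scipy.optimize import least_squares
s=(X[:,2]>.022)&(X[:,2]<.037)&(np.hypot(X[:,0]-.5808,X[:,1]+.132)<.024)
Y=X[s]; print(least_squares(lambda c:np.hypot(Y[:,0]-c[0],Y[:,1]-c[1])-.0185,[.581,-.132],loss="soft_l1",f_scale=.001).x.round(4),len(Y))
E
```

```text
t 8.22 pos [ 0.5809 -0.132   0.0476] tooly 135.8 tilt 0.12 F [-7.5  2.2 23.8] w 0.0111 slide [-0.04  0.03  0.06] spin None
[ 0.5804 -0.1319] 117
```

View pics/s5.png

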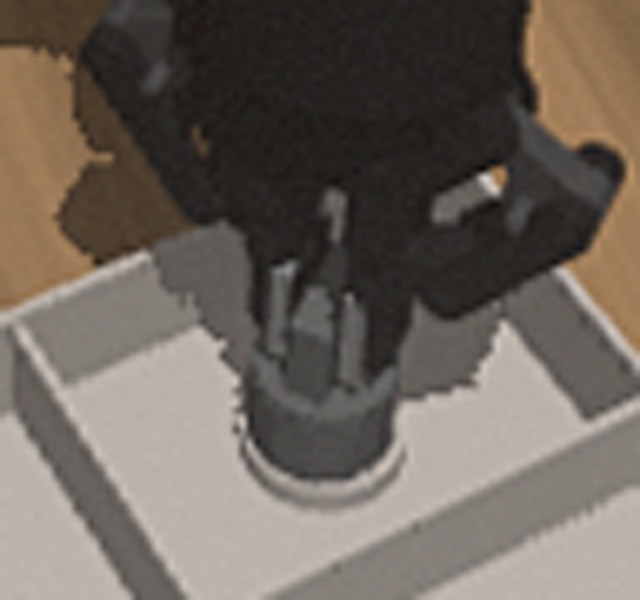

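The cap at crop (320,420) sits flush on the flange with no black seal showing. TCP height stayed put while the force rose from 9.8 to 23.8 N, so it is on the hard stop. I hand the job in.

```bash
python3 -c "
from workcell import *
print(job_done())"
```

```text
the job is handed in; nothing more can be done
None
```

The siphon cap is clicked onto the stud and fully home with the seal squeezed flat, still gripped and pressed at about 24 N; I handed the job in, but no verdict was returned.

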